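Shut the tagged airbrush outlet in the bench air unit

ROBOT

A 6-joint arm with a two-finger parallel gripper is mounted at the origin on the work surface. World frame = base frame: x ahead of the robot, y to its left, z up, the work surface at z = 0. Lengths are in m, angles in rad, forces in N, time in s.
With the tool pointing down it reaches from about 0.375 to 0.9 m from the base axis. Payload 3.1 kg.
Tool frame: the origin (TCP) lies at the very end of the fingers, on their centre line; the grasp point (between the pads) lies 19 mm behind it; z points along the fingers, y is the direction in which the jaws open and shut (so a half turn about z gives the same grasp; the last joint's range is limited). The gripper opens to 85 mm and grips with 20 to 120 N. Pads are 22 mm wide; open, the fingers measure 114 mm over their backs; the gripper's body (76 mm by 85 mm) begins 54 mm behind the grasp point. The pads swing forward as they close: fully open they stand 13 mm farther back than shut.
Start: joints at [-1.48, 0.527, 1.433, -0, 1.181, -0.178], TCP at [0.166, -0.603, 0.231] pointing down, gripper open.
Joint ranges: [-3.08, 3.08], [-0.75, 2.2], [0.22, 2.44], [-1.43, 4.57], [0, 2.65], [-2.85, 2.85]. Speed limits (rad/s): [2.79, 2.79, 3.14, 3.14, 3.14, 3.14].

INTERFACE

Orientations are given as a unit quaternion [x, y, z, w].
In Python, from station import manip gives the robot as it stands.
- The arm moves only by the tool send_rows, never from a script. Its argument "motion" is a list of rows, each an object with "gripper": the finger opening in mm, from 0 to 85.4; "travel": the shift along the tool's x, y, z in mm, a list of three; "rotation": the turn, a rotation vector about the tool's x, y, z in degrees, a list of three. In form: [{"gripper": gripper, "travel": [x, y, z], "rotation": [ax, ay, az]}, ...]. A call has 1 to 12 rows; each row shifts and turns the commanded pose from where the row before left it, along the tool's axes as they then stand; what a row does not reach is not made up. A row lasts 1/12 s, in which the tool goes at most 41.7 mm and 7.16 degrees, less where a joint would pass 70% of its speed; a pose out of reach is approached as far as the arm can. A call is refused whole if a number of a shift passes 41.7 or a number of a turn 7.16, either way. A call with a gripper value outside its range is refused whole. The fingers move at their own pace and stop on an object; "newtons" is the grip in N (left out, the last holds). Time passes only in rows, so rows that do not move let the fingers close. It gives the time, the measured TCP pose, the force and the opening at its end, in the units of the state.
- manip.sense(): the state, without advancing time (a new reading comes with each control period).
- manip.snapshot(name): name is "scene" or "top" or "wrist"; returns the picture (480x640x3 uint8, red, green, blue); there is no depth.
- manip.calibration(name): a dict with "fx", "fy", "cx", "cy" (pixels), "k1" (the pictures are not rectified: a ray, as slopes to the right and down, at radius r is drawn at 1 + k1 r^2 times it, then the intrinsics apply), "cam_to_world" (4x4, takes a point from camera to world coordinates). Camera axes: x right, y down, z forward; pixel columns grow to the right and rows downward; lengths in m; the calibration is good to about 2 mm. A picture is of the moment at which its call begins: read the wrist's pose just before it. calibration takes no time and is no camera call; for the wrist camera it gives the pose at the moment of the call.
- manip.sign_off(): hands the job in, once; it reports no verdict.
The state is a dict: "t": time; "q": joint angles; "qd": joint speeds; "tau": joint torques, N m; "tcp_pos": TCP position; "tool_rot": TCP orientation; "force": force on the tool from outside, world axes, zero at the start; "ft_torque": the same for the moment, N m; "finger_gap": opening from 0.0 (shut) to 1.0 (fully open).
Only numpy, scipy, OpenCV 4.12 (cv2) and the standard library are available. Lean on these libraries where they do the work, as an engineer would, in place of code of your own. Each camera call takes 0.05 s, during which the arm holds its last target. There are 200 camera calls.

TASK

Shut off the airbrush outlet whose valve carries the round tag: push the sliding cover of the bench air unit along its track to the robot's left until it is fully aside, without lifting it out, then push the lever of the tagged valve a quarter turn clockwise until it is fully shut. Leave the other two valves open as they are, and do not disturb the things lying around the unit.

Things in the scene. Friction and masses are not known exactly. Their poses are not given: they have to be found in the camera images.
- air_unit: white bench air unit fixed on the table, 585 mm long (its y), 156 mm deep (its x); a regulator with knob (142 mm high) on its left end, three brass couplers sticking out in front to x = -0.115. Origin at table height under the wall between its halves; x away from the robot at yaw 0, y left along the unit, z up. Right half: open valve bay, y -0.291 to 0. Left half: closed housing with flat deck
- valve_bay (a point): middle of the valve bay's floor (x 0, y -0.145, 6 mm above the table). The bay is 120 mm wide (x -0.060 to 0.060); its walls end in rims 74 mm above the table, with guide rails outside them (82 mm high). In it the 3 valves stand at x -0.020, y -0.065, -0.147 and -0.229, in any order. Below the levers nothing is higher than 39 mm above the table but the stem necks (12 mm diameter)
- cover: loose sheet-steel plate, 140 (x) x 282 (y) x 4 mm, 0.35 to 0.7 kg, lying on the rims between the guide rails (2 mm play each side), hiding the valves. Origin at its underside's centre, axes as the unit. Starts at y -0.148 to -0.128 in the unit's frame; slides to +y until it meets the regulator at y = +0.147, then lies on the housing with the bay fully open. Needs a push of roughly 2 to 8 N
- cover_pull (a point): middle of the right-hand (-y) face of the upright pull tab bent up from the cover; pushing it to +y slides the cover. The tab is 70 mm wide (x), 5 mm thick (y) and ends 30 mm above the cover's underside; this point is 17 mm above the underside, at x 0, y -0.1025 of the cover
- tagged_lever (a joint): angle of the tagged valve's lever, rad: 0 = open, lever in line with its pipe, pointing to +x of the unit (away from the robot); grows clockwise seen from above; 1.571 = shut, at its stop, pointing to -y (right). Starts at 0 to 0.2. It turns stiffly (friction 0.25 N m, about 7 N at 36 mm from the stem) and stays where it is left
- tagged_stem (a point): on the stem axis of the tagged valve, at mid-height of its lever, 52 mm above the table. All 3 valves have the same steel lever with a black sleeve 11 mm wide, 10 mm high (47 to 57 mm above the table), reaching from 18 to 50 mm from the stem axis; this one alone has a flat round aluminium tag, 34 mm diameter, clamped under its lever nut and sticking out behind the stem
- tagged_tip (a point): free end of the tagged valve's lever, on its centre line, 50 mm from the stem axis, 52 mm above the table
- plain1_tip (a point): free end of the lever of an untagged valve, 50 mm from its stem axis; stands open, to be left as it is
- plain2_tip (a point): free end of the lever of the other untagged valve; stands open, to be left as it is
- wax_stamp: sealing-wax stamp standing upright in front of the unit, 30 mm diameter, 89 mm high; origin at its foot
- glue_bottle: white glue bottle with a blue cap standing behind the unit, 38 mm diameter, 115 mm high; origin under its base
- spoon: metal spoon with a wooden handle, 150 mm long, lying behind the unit along its y; origin in its middle, on the table
- scissors: scissors with blue handles lying in front of the unit, about 170 mm long; origin at the pivot, on the table
- tweezers: steel tweezers 120 mm long, 8 mm high, lying behind the unit along its y; origin in the middle, on the table
- varnish_jar: small amber jar with a black lid beyond the right end of the unit, 52 mm diameter, 62 mm high; origin under its base
- mug: white mug standing behind the left end of the unit, 76 mm diameter, 90 mm high; origin under its base

How it is judged:
By the outcome, as a careful person would: the job done as asked, in the order asked, and still so for the second after the job is handed in, with the robot touching nothing.
It also fails if it takes over 51 s, if anything falls off the work surface, if the arm or the gripper's body presses on something with over 40 N, if the wrist force passes 120 N, or if a joint passes its speed limit or range.

## Working session

There is one attempt and no reset: what is moved stays moved. The work goes in short steps, Python scripts to look and compute and a tool call to move; the robot and the scene stay as the last step left them, time stands still between calls to the robot, and variables do not carry over. Pictures are saved under pics/ and viewed, about 8 in all and at most 12, crops included, and the job is handed in when it is done.

Besides the shell and the picture viewer there is one more tool, called after "Call:" as name(argument=value, ...), one argument or row to a line, values as JSON. send_rows: Moves the arm, as the interface text tells. Its arguments: {"type":"object","properties":{"motion":{"type":"array","items":{"type":"object","properties":{"gripper":{"type":"number"},"travel":{"type":"array","items":{"type":"number"}},"rotation":{"type":"array","items":{"type":"number"}}}}},"newtons":{"type":"number"}},"required":["motion"]}

```bash
mkdir -p pics; cat > h.py <<'E'
import numpy as np, cv2
from station import manip
def save(cam,name):
    im=manip.snapshot(cam); cv2.imwrite(f'pics/{name}.png',im[:,:,::-1]); return im
def pix2plane(c,u,v,z):
    T=np.array(c['cam_to_world']); d=np.array([(u-c['cx'])/c['fx'],(v-c['cy'])/c['fy']])
    p=d.copy()
    for _ in range(20): p=d/(1+c['k1']*(p@p))
    r=T[:3,:3]@np.array([p[0],p[1],1]); o=T[:3,3]; return o+r*(z-o[2])/r[2]
def proj(c,P):
    T=np.array(c['cam_to_world']); q=T[:3,:3].T@(np.array(P)-T[:3,3]); p=q[:2]/q[2]; p=p*(1+c['k1']*(p@p))
    return np.array([p[0]*c['fx']+c['cx'],p[1]*c['fy']+c['cy']])
E
python3 - <<'E'
from h import *
save('top','top0'); save('scene','scene0')
for n in('top','scene'): print(n,manip.calibration(n))
print(manip.sense())
E
```

```text
top {'fx': 493.1563641766085, 'fy': 493.1563641766085, 'cx': 321.0319763632768, 'cy': 244.55278046974644, 'k1': 0.023672826742748582, 'cam_to_world': array([[-1.21789019e-01, -9.65165759e-01,  2.31565308e-01,
         3.54866772e-01],
       [-9.92555760e-01,  1.18262367e-01, -2.91045559e-02,
         4.52549091e-02],
       [ 7.05259351e-04, -2.33386096e-01, -9.72383892e-01,
         1.04764607e+00],
       [ 0.00000000e+00,  0.00000000e+00,  0.00000000e+00,
         1.00000000e+00]])}
scene {'fx': 614.0160145857484, 'fy': 614.0160145857484, 'cx': 319.9137270535317, 'cy': 237.36894560418648, 'k1': -0.14239454442368504, 'cam_to_world': array([[-0.62077001,  0.64886855, -0.44001614,  1.21822947],
       [ 0.78397951,  0.51702829, -0.34359552,  0.54706512],
       [ 0.00455246, -0.55825743, -0.8296553 ,  1.28082913],
       [ 0.        ,  0.        ,  0.        ,  1.        ]])}
{'t': 0.1, 'q': array([-1.48051816e+00,  5.28401189e-01,  1.43378069e+00,  6.08513090e-06,
        1.18140913e+00, -1.78521930e-01]), 'qd': array([ 0.00017003, -0.00212209, -0.0022724 , -0.0003863 , -0.00118217,
        0.00070221]), 'tau': array([ 1.08787028e-04, -4.43303311e+01, -1.78585786e+01, -1.60500485e-04,
        3.86907341e-03,  5.98766221e-06]), 'tcp_pos': array([ 0.16594156, -0.60189425,  0.23041221]), 'tool_rot': array([ 9.90981561e-01,  1.33994578e-01,  4.68821224e-05, -9.98079187e-04]), 'force': array([ 0.34812686, -1.14835569,  0.10884894]), 'ft_torque': array([ 0.08549061, -0.00236588, -0.05075732]), 'finger_gap': 1.0040530833905668}
```

View pics/top0.png

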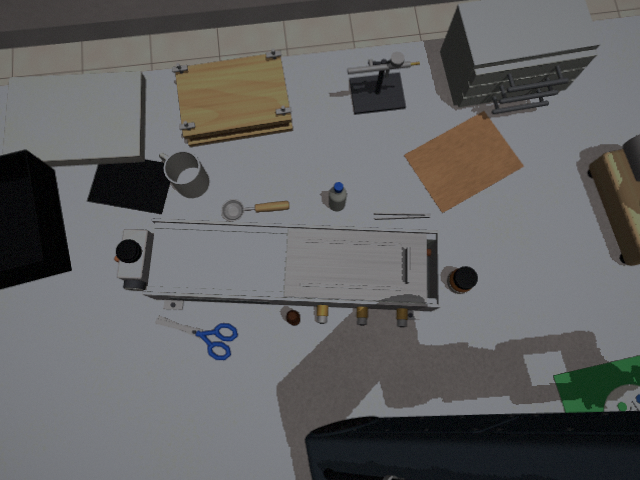

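View pics/scene0.png

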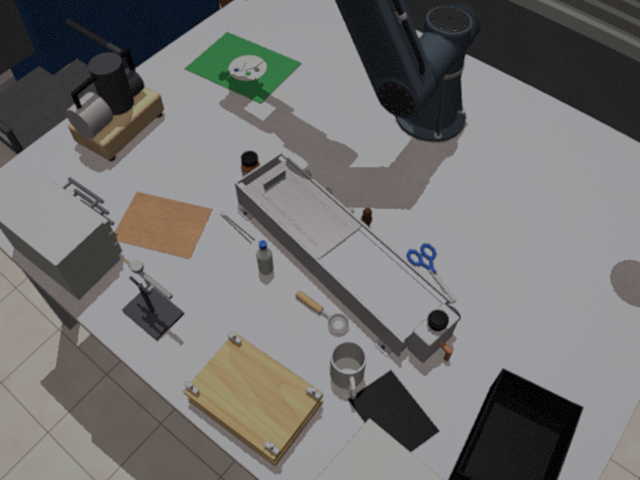

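The top view shows the unit spanning about (118..438, 222..310), its tab at (405,265), the jar at (462,280) and the stamp at (293,317). I'll enlarge the unit to get its corners.

```bash
python3 - <<'E'
import cv2
im=cv2.imread('pics/top0.png')
a=cv2.resize(im[215:335,270:480],None,fx=3.8,fy=3.8,interpolation=cv2.INTER_CUBIC)
cv2.imwrite('pics/crop1.png',a)
E
```

```text
(no output)
```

View pics/crop1.png

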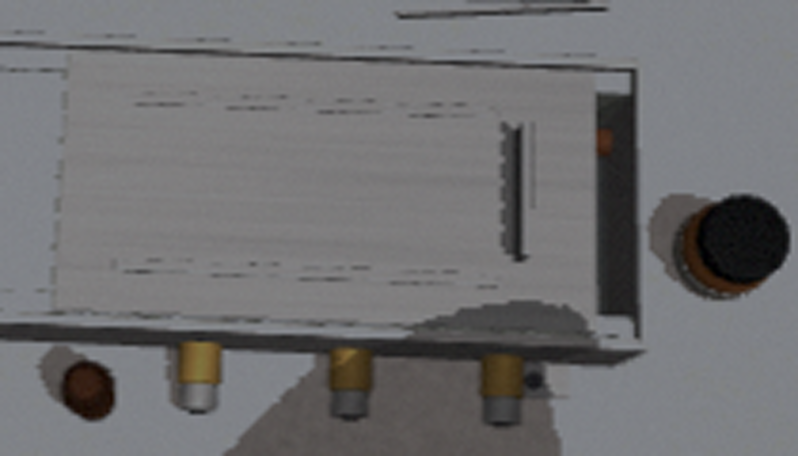

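The crop shows the cover's corners at (70,55), (596,75), (598,333) and (52,310), the tab at (518,125..260), the far right end corner at (636,68), and the couplers at (198,410), (350,415) and (502,420).

```bash
python3 - <<'E'
from h import *
c=manip.calibration('top')
f=lambda x,y,z:pix2plane(c,270+x/3.8,215+y/3.8,z)
pts=dict(cTL=(70,55,.078),cTR=(596,75,.078),cBR=(598,333,.078),cBL=(52,310,.078),tabT=(520,127,.104),tabB=(522,258,.104),endTR=(636,68,.082),endBR=(638,335,.082),jar=(743,238,.062),stamp=(90,390,.089))
P={k:f(*v) for k,v in pts.items()}
for k,v in P.items(): print(k,v.round(4))
print(np.linalg.norm(P['cTL']-P['cTR']),np.linalg.norm(P['cTL']-P['cBL']),np.linalg.norm(P['cBR']-P['cBL']),np.linalg.norm(P['tabT']-P['tabB']))
for a,b in(('cTR','cTL'),('cBR','cBL'),('endBR','endTR'),('tabB','tabT')):
    d=P[b]-P[a]; print(a,b,np.degrees(np.arctan2(d[1],d[0])))
E
```

```text
cTL [0.6252 0.0783 0.078 ]
cTR [ 0.58   -0.1994  0.078 ]
cBR [ 0.4439 -0.1768  0.078 ]
cBL [0.4901 0.1022 0.078 ]
tabT [ 0.5514 -0.1492  0.104 ]
tabB [ 0.4838 -0.1391  0.104 ]
endTR [ 0.5803 -0.2202  0.082 ]
endBR [ 0.4401 -0.1961  0.082 ]
jar [ 0.4859 -0.2655  0.062 ]
stamp [0.4457 0.0866 0.089 ]
0.28141032660031173 0.137241847476046 0.28271618484453936 0.06833094735140736
cTR cTL 80.75533493118981
cBR cBL 80.61412055838
endBR endTR -9.759358201138305
tabB tabT -8.488923126223526
```

Call:
send_rows(
  motion=[
    {"gripper": 0,"travel": [0,0,0],"rotation": [0,0,6.2]},
    {"gripper": 0,"travel": [0,0,0],"rotation": [0,0,6.2]},
    {"gripper": 0,"travel": [0,0,0],"rotation": [0,0,6.2]},
    {"gripper": 0,"travel": [0,0,0],"rotation": [0,0,6.1]},
    {"gripper": 0,"travel": [17.2,-29.6,0],"rotation": [0,0,0]},
    {"gripper": 0,"travel": [17.2,-29.6,0],"rotation": [0,0,0]},
    {"gripper": 0,"travel": [17.2,-29.6,0],"rotation": [0,0,0]},
    {"gripper": 0,"travel": [17.2,-29.6,0],"rotation": [0,0,0]},
    {"gripper": 0,"travel": [17.2,-29.6,0],"rotation": [0,0,0]},
    {"gripper": 0,"travel": [17.2,-29.6,0],"rotation": [0,0,0]},
    {"gripper": 0,"travel": [17.2,-29.6,0],"rotation": [0,0,0]},
    {"gripper": 0,"travel": [17.2,-29.6,0],"rotation": [0,0,0]},
  ],
)

```text
t: 1.1
tcp_pos: [0.3407, -0.3894, 0.231]
tool_rot: [0.997, -0.081, -0.0, -0.0]
force: [-0.7, -0.1, 0.4]
finger_gap: -0.001
```

Call:
send_rows(
  motion=[
    {"gripper": 0,"travel": [17.2,-29.6,0],"rotation": [0,0,0]},
    {"gripper": 0,"travel": [17.2,-29.6,0],"rotation": [0,0,0]},
    {"gripper": 0,"travel": [17.2,-29.6,0],"rotation": [0,0,0]},
    {"gripper": 0,"travel": [17.2,-29.6,0],"rotation": [0,0,0]},
    {"gripper": 0,"travel": [17.2,-29.6,0],"rotation": [0,0,0]},
    {"gripper": 0,"travel": [17.2,-29.6,0],"rotation": [0,0,0]},
    {"gripper": 0,"travel": [17.2,-29.6,0],"rotation": [0,0,0]},
    {"gripper": 0,"travel": [0,0,0],"rotation": [0,0,0]},
    {"gripper": 0,"travel": [0,0,0],"rotation": [0,0,0]},
  ],
)

```text
t: 1.85
tcp_pos: [0.4929, -0.2044, 0.2309]
tool_rot: [0.997, -0.079, -0.0, -0.0]
force: [0.2, -1.1, -0.5]
finger_gap: -0.003
```

```bash
python3 - <<'E'
from h import *
s=manip.sense();print(s['tcp_pos'],s['tool_rot'],s['q'],s['force'])
c=manip.calibration('wrist');save('wrist','w1');print(c)
for n,p in dict(pull=(.5182,-.1501,.091),tip=s['tcp_pos']).items(): print(n,proj(c,p))
E
```

```text
[ 0.49287504 -0.20440139  0.23094796] [ 9.96868954e-01 -7.90703002e-02 -4.14761134e-04 -7.16107677e-05] [-6.02519542e-01  4.05644214e-01  1.66139445e+00 -3.30256274e-04
  1.07534408e+00  1.12673978e+00] [ 0.21528693 -1.0824342  -0.49452628]
{'fx': 428.2935005170332, 'fy': 428.2935005170332, 'cx': 322.3237299666135, 'cy': 237.10214017522324, 'k1': -0.06860371344127264, 'cam_to_world': array([[-1.58215657e-01, -9.34434630e-01, -3.19060697e-01,
         5.75689890e-01],
       [-9.87404543e-01,  1.49817019e-01,  5.08638249e-02,
        -2.18709293e-01],
       [ 2.71803102e-04,  3.23089435e-01, -9.46368397e-01,
         3.73364759e-01],
       [ 0.00000000e+00,  0.00000000e+00,  0.00000000e+00,
         1.00000000e+00]])}
pull [235.60811268 196.89446206]
tip [319.5183366  325.48718597]
```

View pics/w1.png

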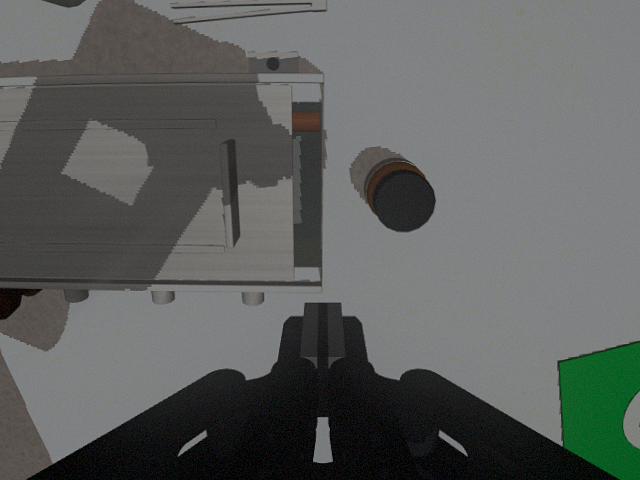

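The tab is at (222–240, 138–247), matching the projected pull point (236,197). The jar is at (402,200), and the unit's end corners are at (323,73) and (322,290). I'll cross-check with this view before descending.

```bash
python3 - <<'E'
from h import *
c=manip.calibration('wrist');th=np.radians(-9.3);R=np.array([[np.cos(th),-np.sin(th)],[np.sin(th),np.cos(th)]])
t=manip.sense()['tcp_pos'][:2]
for n,u,v,z in(('endT',323,73,.082),('endB',322,290,.082),('tabTr',234,138,.104),('tabBr',240,247,.104),('tabTl',222,140,.104),('covTR',293,84,.078),('covBR',293,279,.078),('jarl',368,200,.062)):
    p=pix2plane(c,u,v,z); print(n,p.round(4),'tool-frame rel',((R.T@(p[:2]-t))*[1000,-1000]).round(1),'unit',(R.T@(p[:2]-[.556,.0804])).round(4))
E
```

```text
endT [ 0.5865 -0.2224  0.082 ] tool-frame rel [95.8  1.4] unit [ 0.079  -0.2939]
endB [ 0.4354 -0.1972  0.082 ] tool-frame rel [-57.4   1. ] unit [-0.0742 -0.2934]
tabTr [ 0.557  -0.1617  0.104 ] tool-frame rel [ 56.9 -53.7] unit [ 0.0401 -0.2388]
tabBr [ 0.4861 -0.1496  0.104 ] tool-frame rel [-15.  -54.1] unit [-0.0318 -0.2383]
tabTl [ 0.5571 -0.154   0.104 ] tool-frame rel [ 55.7 -61.3] unit [ 0.039  -0.2312]
covTR [ 0.5831 -0.2019  0.078 ] tool-frame rel [ 89.1 -18.2] unit [ 0.0723 -0.2742]
covBR [ 0.446  -0.1767  0.078 ] tool-frame rel [-50.3 -20.9] unit [-0.067  -0.2715]
jarl [ 0.4935 -0.2414  0.062 ] tool-frame rel [ 7.1 35.3] unit [-0.0097 -0.3277]
```

Call:
send_rows(
  motion=[
    {"gripper": 0,"travel": [10,-15,0],"rotation": [0,0,0.3]},
    {"gripper": 0,"travel": [10,-15,0],"rotation": [0,0,0]},
    {"gripper": 0,"travel": [0,0,30],"rotation": [0,0,0]},
    {"gripper": 0,"travel": [0,0,30],"rotation": [0,0,0]},
    {"gripper": 0,"travel": [0,0,30],"rotation": [0,0,0]},
    {"gripper": 0,"travel": [0,0,25],"rotation": [0,0,0]},
    {"gripper": 0,"travel": [0,0,15],"rotation": [0,0,0]},
    {"gripper": 0,"travel": [0,0,12],"rotation": [0,0,0]},
    {"gripper": 0,"travel": [0,0,0],"rotation": [0,0,0]},
    {"gripper": 0,"travel": [0,0,0],"rotation": [0,0,0]},
  ],
)

```text
t: 2.73
tcp_pos: [0.516, -0.1809, 0.0888]
tool_rot: [0.996, -0.085, -0.001, -0.0]
force: [0.3, -0.3, -0.2]
finger_gap: 0.001
```

Call:
send_rows(
  motion=[
    {"gripper": 0,"travel": [0,-4,0],"rotation": [0,0,0]},
    {"gripper": 0,"travel": [0,-4,0],"rotation": [0,0,0]},
    {"gripper": 0,"travel": [0,-4,0],"rotation": [0,0,0]},
    {"gripper": 0,"travel": [0,-4,0],"rotation": [0,0,0]},
    {"gripper": 0,"travel": [0,-4,0],"rotation": [0,0,0]},
    {"gripper": 0,"travel": [0,-4,0],"rotation": [0,0,0]},
  ],
)

```text
t: 3.23
tcp_pos: [0.5218, -0.1564, 0.09]
tool_rot: [0.997, -0.083, 0.001, 0.001]
force: [-0.9, -3.5, 2.7]
finger_gap: 0.0
```

Call:
send_rows(
  motion=[
    {"gripper": 0,"travel": [0,-8,0],"rotation": [0,0,0]},
    {"gripper": 0,"travel": [0,-10,0],"rotation": [0,0,0]},
    {"gripper": 0,"travel": [0,-10,0],"rotation": [0,0,0]},
    {"gripper": 0,"travel": [0,-10,0],"rotation": [0,0,0]},
    {"gripper": 0,"travel": [0,-10,0],"rotation": [0,0,0]},
    {"gripper": 0,"travel": [0,-10,0],"rotation": [0,0,0]},
  ],
)

```text
t: 3.73
tcp_pos: [0.5307, -0.0976, 0.0893]
tool_rot: [0.997, -0.083, -0.0, -0.0]
force: [-0.9, -3.1, 3.5]
finger_gap: 0.002
```

```bash
python3 - <<'E'
from h import *
s=manip.sense();print(s['tcp_pos'],s['force'],s['tool_rot'])
save('wrist','w2')
E
```

```text
[ 0.53072971 -0.09764684  0.08931472] [-0.86445996 -3.12342563  3.46996887] [ 9.96511423e-01 -8.34563739e-02 -1.31290751e-04 -2.71527039e-05]
```

View pics/w2.png

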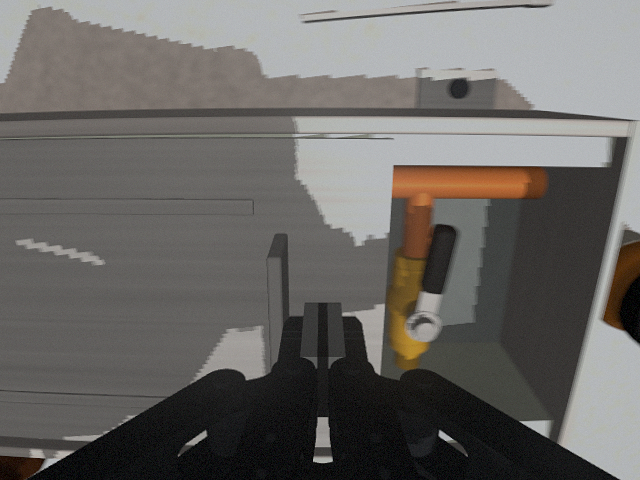

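The push works: the tab at (268–288) rests on the finger and the right valve (425,325) carries no tag. I'll keep pushing.

Call:
send_rows(
  motion=[
    {"gripper": 0,"travel": [0,-10,0],"rotation": [0,0,0]},
    {"gripper": 0,"travel": [0,-10,0],"rotation": [0,0,0]},
    {"gripper": 0,"travel": [0,-10,0],"rotation": [0,0,0]},
    {"gripper": 0,"travel": [0,-10,0],"rotation": [0,0,0]},
    {"gripper": 0,"travel": [0,-10,0],"rotation": [0,0,0]},
    {"gripper": 0,"travel": [0,-10,0],"rotation": [0,0,0]},
    {"gripper": 0,"travel": [0,-10,0],"rotation": [0,0,0]},
    {"gripper": 0,"travel": [0,-10,0],"rotation": [0,0,0]},
    {"gripper": 0,"travel": [0,-10,0],"rotation": [0,0,0]},
    {"gripper": 0,"travel": [0,-10,0],"rotation": [0,0,0]},
    {"gripper": 0,"travel": [0,-10,0],"rotation": [0,0,0]},
    {"gripper": 0,"travel": [0,-10,0],"rotation": [0,0,0]},
  ],
)

```text
t: 4.78
tcp_pos: [0.5508, 0.0205, 0.0893]
tool_rot: [0.996, -0.084, -0.0, -0.0]
force: [-0.6, -1.7, -1.5]
finger_gap: -0.001
```

Call:
send_rows(
  motion=[
    {"gripper": 0,"travel": [0,-10,0],"rotation": [0,0,0]},
    {"gripper": 0,"travel": [0,-10,0],"rotation": [0,0,0]},
    {"gripper": 0,"travel": [0,-10,0],"rotation": [0,0,0]},
    {"gripper": 0,"travel": [0,-10,0],"rotation": [0,0,0]},
    {"gripper": 0,"travel": [0,-8,0],"rotation": [0,0,0]},
    {"gripper": 0,"travel": [0,-6,0],"rotation": [0,0,0]},
  ],
)

```text
t: 5.28
tcp_pos: [0.5598, 0.0738, 0.0893]
tool_rot: [0.997, -0.083, -0.0, -0.0]
force: [-0.3, -1.8, -1.4]
finger_gap: 0.0
```

Call:
send_rows(
  motion=[
    {"gripper": 0,"travel": [0,-5,0],"rotation": [0,0,0]},
    {"gripper": 0,"travel": [0,-5,0],"rotation": [0,0,0]},
    {"gripper": 0,"travel": [0,-5,0],"rotation": [0,0,0]},
    {"gripper": 0,"travel": [0,-5,0],"rotation": [0,0,0]},
    {"gripper": 0,"travel": [0,-3,0],"rotation": [0,0,0]},
  ],
)

```text
t: 5.7
tcp_pos: [0.5636, 0.0958, 0.0893]
tool_rot: [0.996, -0.084, -0.0, -0.0]
force: [0.1, -2.9, 0.3]
finger_gap: 0.002
```

Call:
send_rows(
  motion=[
    {"gripper": 0,"travel": [0,-2,0],"rotation": [0,0,0]},
    {"gripper": 0,"travel": [0,-2,0],"rotation": [0,0,0]},
    {"gripper": 0,"travel": [0,-2,0],"rotation": [0,0,0]},
  ],
)

```text
t: 5.95
tcp_pos: [0.5645, 0.1013, 0.0893]
tool_rot: [0.996, -0.084, -0.0, 0.0]
force: [0.5, -2.5, -1.0]
finger_gap: -0.0
```

Call:
send_rows(
  motion=[
    {"gripper": 0,"travel": [0,-2,0],"rotation": [0,0,0]},
    {"gripper": 0,"travel": [0,-2,0],"rotation": [0,0,0]},
  ],
)

```text
t: 6.12
tcp_pos: [0.5652, 0.1052, 0.0893]
tool_rot: [0.996, -0.084, -0.0, 0.0]
force: [-1.0, -2.1, -0.2]
finger_gap: 0.001
```

Call:
send_rows(
  motion=[
    {"gripper": 0,"travel": [0,-2,0],"rotation": [0,0,0]},
    {"gripper": 0,"travel": [0,-2,0],"rotation": [0,0,0]},
  ],
)

```text
t: 6.28
tcp_pos: [0.5659, 0.1093, 0.0893]
tool_rot: [0.996, -0.084, 0.0, 0.0]
force: [-0.8, -2.9, 0.2]
finger_gap: -0.001
```

Call:
send_rows(
  motion=[
    {"gripper": 0,"travel": [0,-2,0],"rotation": [0,0,0]},
    {"gripper": 0,"travel": [0,-1,0],"rotation": [0,0,0]},
  ],
)

```text
t: 6.45
tcp_pos: [0.5661, 0.1104, 0.0893]
tool_rot: [0.997, -0.082, -0.0, 0.002]
force: [-1.6, -11.3, 0.4]
finger_gap: 0.005
```

Call:
send_rows(
  motion=[
    {"gripper": 0,"travel": [0,-1,0],"rotation": [0,0,0]},
    {"gripper": 0,"travel": [0,-1,0],"rotation": [0,0,0]},
  ],
)

```text
t: 6.62
tcp_pos: [0.5664, 0.1105, 0.0894]
tool_rot: [0.997, -0.082, -0.0, 0.003]
force: [-1.9, -17.4, 0.9]
finger_gap: 0.002
```

```bash
python3 - <<'E'
from h import *
s=manip.sense();print(s['tcp_pos'],s['force'],s['tool_rot'])
c=manip.calibration('wrist');np.save('c3.npy',c,allow_pickle=True);save('wrist','w3')
E
```

```text
[0.5664016  0.1105202  0.08936301] [ -1.85596372 -17.37632723   0.91212008] [ 9.96615687e-01 -8.21323065e-02 -4.78899000e-04  3.35083300e-03]
```

View pics/w3.png

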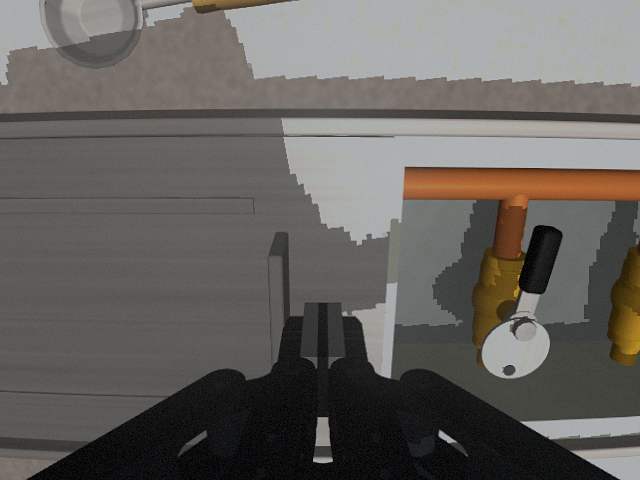

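The cover met its stop (17 N). The tagged valve is the left one: tag at (516,348), stem nut at (525,328), sleeve end at (549,228). I'll compute the approach.

```bash
python3 - <<'E'
from h import *
c=np.load('c3.npy',allow_pickle=True).item();th=np.radians(-9.5);R=np.array([[np.cos(th),-np.sin(th)],[np.sin(th),np.cos(th)]])
t=np.array([.5664,.1105])
O=np.array([.558,.078])
for n,u,v,z in(('stemnut',526,328,.06),('tipTopC',548,228,.057),('sleeveStart',531,290,.057),('bayNearRim',600,415,.074),('wallL',400,290,.074)):
    p=pix2plane(c,u,v,z); print(n,p.round(4),'rel tcp tool',((R.T@(p[:2]-t))*[1000,-1000]).round(1),'unit',(R.T@(p[:2]-O)).round(4))
s=O+R@[-.02,-.065];print('model stem',s,((R.T@(s-t))*[1000,-1000]).round(1))
E
```

```text
stemnut [0.531  0.0184 0.06  ] rel tcp tool [-19.7  96.7] unit [-0.0168 -0.0632]
tipTopC [0.5779 0.007  0.057 ] rel tcp tool [ 28.4 100.2] unit [ 0.0314 -0.0668]
sleeveStart [0.5488 0.0147 0.057 ] rel tcp tool [-1.5 97.4] unit [ 0.0014 -0.0639]
bayNearRim [ 0.4845 -0.0125  0.074 ] rel tcp tool [-60.5 134.8] unit [-0.0576 -0.1014]
wallL [0.5682 0.0769 0.074 ] rel tcp tool [ 7.3 32.9] unit [0.0102 0.0006]
model stem [0.52754619 0.01719239] [-22.9  98.4]
```

Call:
send_rows(
  motion=[
    {"gripper": 0,"travel": [0,10,0],"rotation": [0,0,0]},
    {"gripper": 0,"travel": [0,8,-12],"rotation": [0,0,0]},
    {"gripper": 0,"travel": [6,14,-18],"rotation": [0,0,0]},
    {"gripper": 0,"travel": [6,14,0],"rotation": [0,0,0]},
    {"gripper": 0,"travel": [6,14,0],"rotation": [0,0,0]},
    {"gripper": 0,"travel": [5,13,0],"rotation": [0,0,0]},
    {"gripper": 0,"travel": [0,0,0],"rotation": [0,0,0]},
    {"gripper": 0,"travel": [0,0,0],"rotation": [0,0,0]},
  ],
)

```text
t: 7.33
tcp_pos: [0.5774, 0.038, 0.1197]
tool_rot: [0.996, -0.085, 0.0, -0.0]
force: [-0.4, -0.1, 0.3]
finger_gap: -0.003
```

```bash
python3 - <<'E'
from h import *
s=manip.sense();print(s['tcp_pos'],s['force'],s['tool_rot'])
th=2*np.arctan2(s['tool_rot'][1],s['tool_rot'][0]);print(np.degrees(th))
R=np.array([[np.cos(th),-np.sin(th)],[np.sin(th),np.cos(th)]])
for st in ([.531,.0184],[.5275,.0172]): print((R.T@(s['tcp_pos'][:2]-st)*[1000,-1000]).round(1))
save('wrist','w4')
E
```

```text
[0.57735547 0.03795344 0.11968186] [-0.37007075 -0.06622377  0.28515929] [ 9.96416029e-01 -8.45867856e-02  1.74226615e-04 -3.77462403e-04]
-9.704528553633384
[ 42.4 -27.1]
[ 45.6 -28.9]
```

View pics/w4.png

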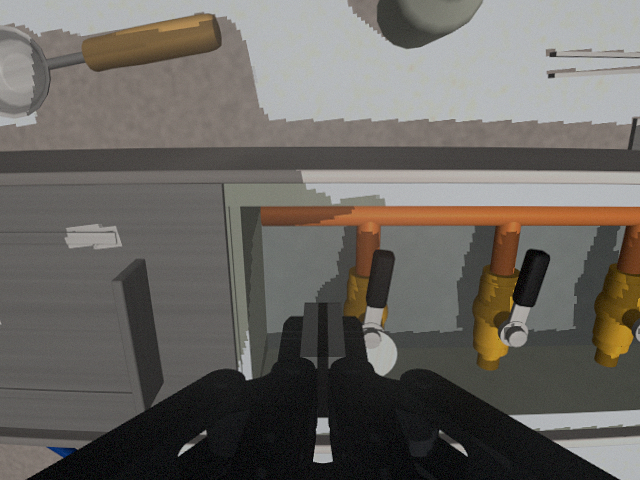

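The wrist view agrees: stem nut at (373,338), lever at (384,252), and the fingers clear of the wall (265) and the lever. I'll descend to the left of the lever.

Call:
send_rows(
  motion=[
    {"gripper": 0,"travel": [0,2,20],"rotation": [0,0,0]},
    {"gripper": 0,"travel": [0,0,20],"rotation": [0,0,0]},
    {"gripper": 0,"travel": [0,0,15],"rotation": [0,0,0]},
    {"gripper": 0,"travel": [0,0,12],"rotation": [0,0,0]},
    {"gripper": 0,"travel": [0,0,8],"rotation": [0,0,0]},
    {"gripper": 0,"travel": [0,0,0],"rotation": [0,0,0]},
  ],
)

```text
t: 7.88
tcp_pos: [0.5756, 0.0371, 0.0426]
tool_rot: [0.997, -0.083, -0.002, -0.0]
force: [-0.1, 1.1, 0.3]
finger_gap: 0.002
```

Call:
send_rows(
  motion=[
    {"gripper": 0,"travel": [0,4.5,0],"rotation": [0,0,0]},
    {"gripper": 0,"travel": [0,4.5,0],"rotation": [0,0,0]},
    {"gripper": 0,"travel": [0.8,4.4,0],"rotation": [0,0,0]},
    {"gripper": 0,"travel": [0.8,4.4,0],"rotation": [0,0,0]},
  ],
)

```text
t: 8.22
tcp_pos: [0.5748, 0.0195, 0.0449]
tool_rot: [0.996, -0.085, -0.001, -0.001]
force: [-1.3, 7.7, -0.0]
finger_gap: 0.004
```

Call:
send_rows(
  motion=[
    {"gripper": 0,"travel": [-0.4,4.7,0],"rotation": [0,0,0]},
    {"gripper": 0,"travel": [-0.4,4.7,0],"rotation": [0,0,0]},
    {"gripper": 0,"travel": [-1.7,4.5,0],"rotation": [0,0,0]},
    {"gripper": 0,"travel": [-1.8,4.5,0],"rotation": [0,0,0]},
  ],
)

```text
t: 8.55
tcp_pos: [0.5687, 0.0021, 0.0451]
tool_rot: [0.996, -0.085, 0.001, -0.001]
force: [0.3, 7.2, -0.3]
finger_gap: -0.003
```

Call:
send_rows(
  motion=[
    {"gripper": 0,"travel": [-3,4,0],"rotation": [0,0,0]},
    {"gripper": 0,"travel": [-3,4,0],"rotation": [0,0,0]},
    {"gripper": 0,"travel": [-4,3.2,0],"rotation": [0,0,0]},
    {"gripper": 0,"travel": [-4.1,3.1,0],"rotation": [0,0,0]},
  ],
)

```text
t: 8.88
tcp_pos: [0.555, -0.0105, 0.0455]
tool_rot: [0.996, -0.085, 0.004, -0.001]
force: [5.4, 6.5, -3.2]
finger_gap: 0.003
```

```bash
python3 - <<'E'
from h import *
s=manip.sense();print(s['tcp_pos'],s['force'])
th=2*np.arctan2(s['tool_rot'][1],s['tool_rot'][0]);print(np.degrees(th))
R=np.array([[np.cos(th),-np.sin(th)],[np.sin(th),np.cos(th)]])
for st in ([.531,.0184],[.5275,.0172]): print((R.T@(s['tcp_pos'][:2]-st)*[1000,-1000]).round(1), (R.T@s['force'][:2]*[1,-1]).round(1))
E
```

```text
[ 0.5550015  -0.01048273  0.04550316] [ 5.39583705  6.49070472 -3.16437654]
-9.73505655397347
[28.5 24.4] [ 4.2 -7.3]
[31.8 22.6] [ 4.2 -7.3]
```

Call:
send_rows(
  motion=[
    {"gripper": 0,"travel": [-4.5,2.2,0],"rotation": [0,0,0]},
    {"gripper": 0,"travel": [-4.5,1.5,0],"rotation": [0,0,0]},
    {"gripper": 0,"travel": [-3,0.5,0],"rotation": [0,0,0]},
  ],
)

```text
t: 9.13
tcp_pos: [0.5441, -0.0138, 0.0458]
tool_rot: [0.996, -0.084, 0.006, 0.0]
force: [6.5, 2.0, -4.2]
finger_gap: -0.003
```

Call:
send_rows(
  motion=[
    {"gripper": 0,"travel": [-2,0,0],"rotation": [0,0,0]},
    {"gripper": 0,"travel": [-1.5,0,0],"rotation": [0,0,0]},
  ],
)

```text
t: 9.3
tcp_pos: [0.5414, -0.0139, 0.0458]
tool_rot: [0.996, -0.084, 0.006, 0.001]
force: [7.2, 0.2, -5.1]
finger_gap: -0.003
```

Call:
send_rows(
  motion=[
    {"gripper": 0,"travel": [-1.5,0,0],"rotation": [0,0,0]},
    {"gripper": 0,"travel": [-1.5,0,0],"rotation": [0,0,0]},
  ],
)

```text
t: 9.47
tcp_pos: [0.5392, -0.0138, 0.0459]
tool_rot: [0.996, -0.084, 0.007, 0.001]
force: [7.3, -1.8, -4.0]
finger_gap: 0.001
```

Call:
send_rows(
  motion=[
    {"gripper": 0,"travel": [-1,0,0],"rotation": [0,0,0]},
    {"gripper": 0,"travel": [-1,0,0],"rotation": [0,0,0]},
  ],
)

```text
t: 9.63
tcp_pos: [0.5387, -0.0139, 0.046]
tool_rot: [0.996, -0.084, 0.009, 0.001]
force: [9.6, -0.6, -7.0]
finger_gap: -0.005
```

```bash
python3 - <<'E'
from h import *
s=manip.sense();print(s['tcp_pos'],s['force'])
save('wrist','w5')
E
```

```text
[ 0.53874348 -0.01387812  0.04598643] [ 9.64867352 -0.55849507 -7.04636231]
```

View pics/w5.png

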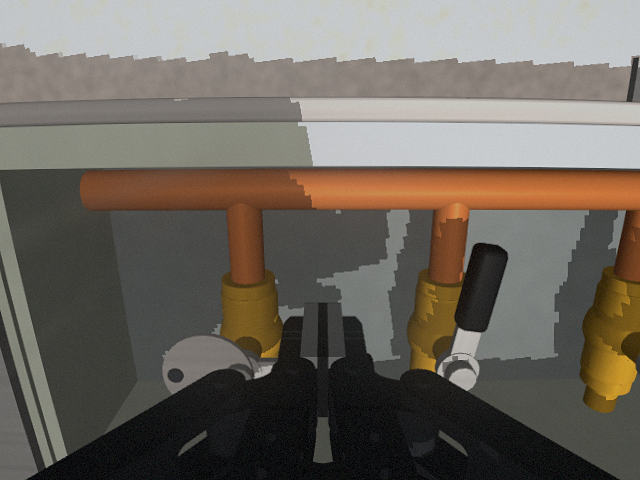

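The tag has swung to the left (203,362), so the lever is near shut; the middle lever (480,290) is untouched. I'll press a bit more onto the stop.

Call:
send_rows(
  motion=[
    {"gripper": 0,"travel": [-1.5,0,0],"rotation": [0,0,0]},
    {"gripper": 0,"travel": [-1.5,0,0],"rotation": [0,0,0]},
  ],
)

```text
t: 9.85
tcp_pos: [0.5386, -0.0139, 0.0463]
tool_rot: [0.996, -0.085, 0.012, 0.001]
force: [15.0, -0.1, -10.1]
finger_gap: -0.001
```

Call:
send_rows(
  motion=[
    {"gripper": 0,"travel": [-1,0,0],"rotation": [0,0,0]},
    {"gripper": 0,"travel": [-1,0,0],"rotation": [0,0,0]},
  ],
)

```text
t: 10.02
tcp_pos: [0.5386, -0.014, 0.0465]
tool_rot: [0.996, -0.085, 0.014, 0.002]
force: [16.5, -1.0, -10.1]
finger_gap: 0.002
```

It's hard against the stop (16.5 N, no motion). I'll back off and lift, then check.

Call:
send_rows(
  motion=[
    {"gripper": 0,"travel": [8,0,0],"rotation": [0,0,0]},
    {"gripper": 0,"travel": [8,0,0],"rotation": [0,0,0]},
    {"gripper": 0,"travel": [0,0,0],"rotation": [0,0,0]},
    {"gripper": 0,"travel": [0,0,-15],"rotation": [0,0,0]},
    {"gripper": 0,"travel": [0,0,-25],"rotation": [0,0,0]},
    {"gripper": 0,"travel": [0,0,-30],"rotation": [0,0,0]},
    {"gripper": 0,"travel": [0,0,-30],"rotation": [0,0,0]},
    {"gripper": 0,"travel": [-30,0,-20],"rotation": [0,0,0]},
    {"gripper": 0,"travel": [-35,0,0],"rotation": [0,0,0]},
    {"gripper": 0,"travel": [-35,0,0],"rotation": [0,0,0]},
    {"gripper": 0,"travel": [0,0,0],"rotation": [0,0,0]},
    {"gripper": 0,"travel": [0,0,0],"rotation": [0,0,0]},
  ],
)

```text
t: 11.02
tcp_pos: [0.4395, 0.0043, 0.1644]
tool_rot: [0.996, -0.084, -0.002, -0.0]
force: [0.6, -0.2, -0.7]
finger_gap: -0.001
```

```bash
python3 - <<'E'
from h import *
s=manip.sense();print(s['tcp_pos'],s['force'])
c=manip.calibration('wrist');np.save('c6.npy',c,allow_pickle=True);save('wrist','w6');save('scene','scene6')
E
```

```text
[0.43948097 0.00429793 0.16442282] [ 0.5564777  -0.16401419 -0.70193444]
```

View pics/w6.png

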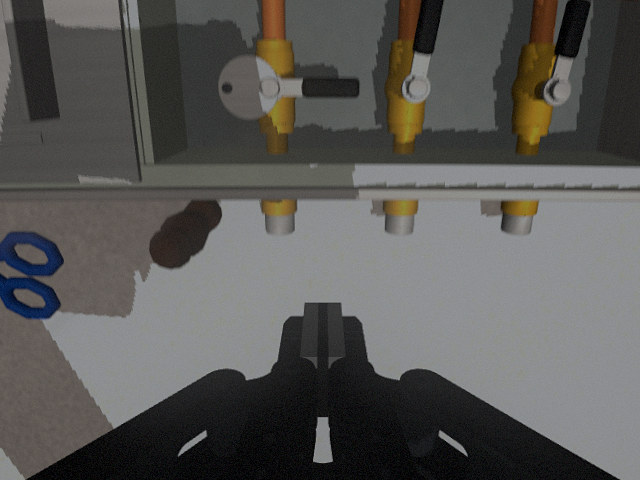

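View pics/scene6.png

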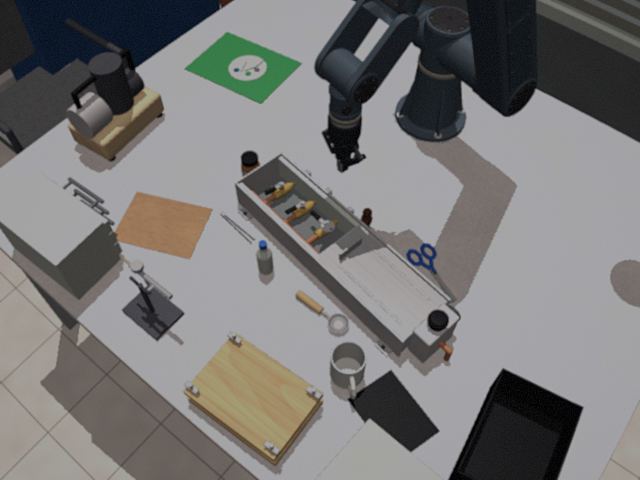

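The wrist view shows the tagged lever from (270,88) to (358,88), pointing straight right; the two plain levers still point away. The scene view shows the cover against the regulator, and the stamp, bottle, jar and other items where they were.

```bash
python3 - <<'E'
from h import *
c=np.load('c6.npy',allow_pickle=True).item()
a=pix2plane(c,270,88,.058);b=pix2plane(c,357,88,.057);d=b-a
print('lever angle', np.degrees(np.arctan2(d[1],d[0]))+9.5, np.linalg.norm(d[:2]))
print(manip.sign_off())
E
```

```text
lever angle -90.17432292777615 0.04816844343276562
the job is handed in; nothing more can be done
None
```

The job is done and handed in at about 11 s, well under the 51 s limit; sign-off gives no verdict.

- **Cover:** I pushed the tab left with closed fingers until the cover met the regulator. The force rose from about 3 N to 17 N with no further motion. The cover was never lifted.
- **Tagged valve:** It was the leftmost of the three. I pushed its lever clockwise onto its stop, where it held at about 16.5 N with no motion. A last check from the wrist picture put it at about 90° to the pipe, pointing right, and 48 mm from stem to tip against the given 50 mm.
- **Everything else:** The last pictures show both other levers still open. By eye, the items around the unit look unmoved. The robot was clear, reading about 1 N of force.

No check failed. Two readings were slightly off: camera estimates of the unit's position differed by 2–3 mm between views, and while pressing the lever onto its stop the tool also felt about 10 N downward, which went away when I backed off.

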